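# Bolt the casting into its measuring fixture past the spring catch

## Task

Lock the aluminium casting into its measuring fixture: with one fingertip press the long spring catch bar all the way down, and while keeping it fully down push the bolt's upright thumb plate with the other fingertip until the bolt is fully home through the near bore of the casting. Then take the fingers away so that the catch springs back up behind the bolt. Nothing needs grasping: do not lift or shift the casting or any of the things standing around.

Things in the scene. Friction and masses are not known exactly. Their poses are not given: they have to be found in the camera images.
- fixture: Flat fixed aluminium plate 10 mm thick, spanning its x -115 to 115 mm and y -130 to 215 mm; it carries catch, bolt and casting. Origin on the table under the mechanism, z up. The bolt slides home along its +y, towards the casting; the catch bar lies on the bolt's -x side.
- catch_bar_top (a point): Centre of the top of the catch: flat steel bar 28 mm wide (fixture x), 120 mm long (fixture y), top 64 mm above the table when up, centre at fixture x -36, y -15 mm. It goes straight down wherever it is pressed; a fingertip may slide along it. A tooth at its inner edge (fixture y 30 to 38 mm) blocks the bolt's stop bar while the catch is up.
- catch (a joint): Press depth of the catch in m: 0 up (sprung), 0.012 fully down on its stop (bar top then 52 mm above the table). 3 N starts it, about 8.5 N holds it fully down. The bolt passes only when it is deeper than 0.008. Released, it springs up by itself, but stays caught under the bolt's stop bar while the bolt is between about 0.005 and 0.043.
- thumb_plate (a point): Middle of the top edge of the face to push (-y face) of the bolt's upright steel plate, 36 mm wide (fixture x), 10 mm thick; top 84 mm above the table, at fixture x 28, y -20 mm plus bolt travel. Push towards +y. 64 mm centre to centre from the catch bar. Behind it nothing is higher than 46 mm; ahead is the bolt's stop bar, top at 54 mm, reaching to 6 mm from the catch bar.
- bolt (a joint): Bolt travel in m along fixture +y: 0 withdrawn, 0.047 fully home on its stop; the catch can rise behind it only from 0.043 on. Starts between 0 and 0.004. Dry friction about 2.5 N; it stays where it is left.
- bolt_nose (a point): Centre of the free end of the bolt's round rod, 12 mm in diameter, axis along fixture y, 40 mm above the table.
- casting: Loose clevis-shaped aluminium casting, 0.85 kg, about 70 x 104 x 60 mm: two upright bored lugs 14 mm thick joined by a web. It stands on the plate at the +y end with its bores in line with the bolt. Origin at the centre of its underside; its y runs along the bores. Do not move it.
- casting_bore (a point): Middle of the bore (22 mm wide) of the casting's lug nearest to the bolt, 40 mm above the table; the lug is 14 mm thick along the bore.
- ring_gauge: A steel ring gauge 52 mm across and 18 mm high lying on the fixture plate. Loose; leave it alone.
- pin_gauge: A steel pin gauge 20 mm across and 42 mm high standing on the fixture plate. Loose; leave it alone.
- probe_tip: A dark probe tip 22 mm across and 48 mm high standing on the fixture plate. Loose; leave it alone.
- screwdriver: A screwdriver lying on the table on the fixture's +x side. Loose; leave it alone.
- screw_jar: A jar 54 mm across and 62 mm high on the table. Loose; leave it alone.
- gauge_block: A dark steel block 35 x 55 x 22 mm on the table. Loose; leave it alone.
- cal_sphere: A white ball of 25 mm on a stem with a round foot 52 mm across, 73 mm high overall, on the table. Loose; leave it alone.
Not all that is in view belongs to the job. Leave any orange look-alike of the casting alone.

How it is judged:
By the outcome, as a careful person would: the job done as asked, in the order asked, and still so for the second after the job is handed in, with the robot touching nothing.
It also fails if it takes over 35 s, if anything falls off the work surface, if the arm or the gripper's body presses on something with over 40 N, if the wrist force passes 120 N, or if a joint passes its speed limit or range.

## Robot

A 7-joint arm with a two-finger parallel gripper is mounted at the origin on the work surface. World frame = base frame: x ahead of the robot, y to its left, z up, the work surface at z = 0. Lengths are in m, angles in rad, forces in N, time in s.
With the tool pointing down it reaches from about 0.4 to 0.925 m from the base axis. Payload 4.1 kg.
Tool frame: the origin (TCP) lies midway between the tips of the shut fingers; the grasp point (between the pads) lies arm.tcp_to_grasp behind it (arm.tcp_to_grasp is the distance from the TCP to the grasp point, in m); z points along the fingers, y is the direction in which the jaws open and shut (so a half turn about z gives the same grasp; the last joint's range is limited). The gripper opens to 85 mm and grips with 20 to 120 N. Pads are 22 mm wide; open, the fingers measure 114 mm over their backs; the gripper's body (76 mm by 85 mm) begins 54 mm behind the grasp point. The pads swing forward as they close: fully open they stand 13 mm farther back than shut.
Start: joints at [1.052, 0.398, 0.045, 1.537, -0.019, 1.207, -0.051], TCP at [0.265, -0.594, 0.231] pointing down, gripper open.
Joint ranges: [-2.82, 2.82], [-0.49, 2.23], [-1.37, 1.46], [0, 2.46], [-1.36, 4.5], [0.23, 2], [-2.94, 2.94]. Speed limits (rad/s): [2.57, 2.57, 3.14, 3.14, 3.14, 3.14, 3.14].

## Interface

Orientations are given as a 3x3 rotation matrix whose columns are the frame's x, y, z axes.
In Python, from workcell import telemetry, snapshot, calibration, arm gives the robot as it stands.
- The arm moves only by the tool servo_tool, never from a script. Its arguments are lists of equal length, an entry for each row: "rot": the turn, a rotation vector about the tool's x, y, z as a fraction of full scale, a list of three; "translation": the shift along the tool's x, y, z as a fraction of full scale, a list of three; "gripper": the opening, from -1 (shut) to 1 (fully open). In form: {"rot": [[ax, ay, az], ...], "translation": [[x, y, z], ...], "gripper": [gripper, ...]}. A call has 1 to 12 rows; each row is the pose to reach, as a shift and turn from the pose commanded when the call began, along the tool's axes at that moment; what a row does not reach only later rows make up. Full scale, the value 1, is 0.6 m for a shift and 60 degrees for a turn. A row lasts 1/12 s, in which the tool goes at most 41.7 mm and 7.16 degrees, less where a joint would pass 70% of its speed; a pose out of reach is approached as far as the arm can. A call with a number of a shift or a turn outside -1 to 1 is refused whole. A call with a gripper value outside its range is refused whole. The fingers move at their own pace and stop on an object; the grip force is fixed at half the most. Time passes only in rows, so rows that repeat a pose let the fingers close. It gives the time, the measured TCP pose, the force and the opening at its end, in the units of the state.
- telemetry.state(): the state, without advancing time (a new reading comes with each control period).
- snapshot(name): name is "side" or "top"; returns (picture, depth): 420x560x3 uint8, red, green, blue; 420x560 float32, m along the optical axis (not along the pixel's ray), 0 where there is no reading.
- calibration(name): a dict with "vertical_fov" (degrees; the focal length in pixels is half the picture's height over the tangent of half this angle, whatever the lens; pixels are square), "cx", "cy" (the principal point, pixels), "eye" and "attitude" of the camera in the world. Camera axes: x right, y down, z forward; pixel columns grow to the right and rows downward; lengths in m; the calibration is good to about 2 mm. A picture is of the moment at which its call begins. calibration takes no time and is no camera call.
- arm.hand_in(): hands the job in, once; it reports no verdict.
The state is a dict: "t": time; "q": joint angles; "dq": joint speeds; "tau": joint torques, N m; "tool_pos": TCP position; "ee_rot": TCP orientation; "contact_force": force on the tool from outside, world axes, zero at the start; "ft_torque": the same for the moment, N m; "width": opening from 0.0 (shut) to 1.0 (fully open).
Only numpy, scipy, OpenCV 4.12 (cv2) and the standard library are available. Lean on these libraries where they do the work, as an engineer would, in place of code of your own. Each camera call takes 0.05 s, during which the arm holds its last target. There are 200 camera calls.

## Working session

There is one attempt and no reset: what is moved stays moved. The work goes in short steps, Python scripts to look and compute and a tool call to move; the robot and the scene stay as the last step left them, time stands still between calls to the robot, and variables do not carry over. Pictures are saved under pics/ and viewed, about 8 in all and at most 12, crops included, and the job is handed in when it is done.

Besides the shell and the picture viewer there is one more tool, called after "Call:" as name(argument=value, ...) on one line, values as JSON. servo_tool: Moves the arm, as the interface text tells. Shift numbers are shares of 0.6 m and turn numbers shares of 60 degrees, none past 1 either way. Its arguments: {"type":"object","properties":{"rot":{"type":"array"},"translation":{"type":"array"},"gripper":{"type":"array"}},"required":["rot","translation","gripper"]}

```bash
mkdir -p pics; ls; python3 - <<'E'
from workcell import telemetry, snapshot, calibration, arm
import cv2, numpy as np
for n in("top","side"):
    p,d=snapshot(n); cv2.imwrite(f"pics/{n}0.png",p[:,:,::-1]); np.savez(f"{n}0.npz",p=p,d=d); print(n,calibration(n))
s=telemetry.state(); print(s); print(arm.tcp_to_grasp)
E
```

```text
pics
top {'vertical_fov': 55.39041560810019, 'cx': 282.7017476527047, 'cy': 208.4741335189631, 'eye': array([0.41630663, 0.01065989, 0.98276974]), 'attitude': array([[ 0.02314184, -0.98369301,  0.17836062],
       [-0.99950356, -0.02658066, -0.0169144 ],
       [ 0.02137952, -0.17788065, -0.9838198 ]])}
side {'vertical_fov': 48.77547733071536, 'cx': 276.8059535887522, 'cy': 207.4611196445944, 'eye': array([ 0.37211704, -0.65175066,  0.68063135]), 'attitude': array([[ 0.95002896, -0.19737463,  0.24184338],
       [-0.31214972, -0.60746888,  0.73044104],
       [ 0.0027418 , -0.76943149, -0.63872347]])}
{'t': 0.1, 'q': array([ 1.05199055,  0.39912301,  0.04504252,  1.53773839, -0.01869761,
        1.20689372, -0.05067674]), 'dq': array([ 5.96404337e-04, -2.38739838e-03,  3.28217788e-04, -5.70543762e-03,
       -2.18476342e-04, -6.44860944e-05, -2.65194218e-04]), 'tau': array([ 4.37156064e-03, -4.76264262e+01,  1.37085076e+00, -2.54950476e+01,
        1.21040837e-02,  4.95807122e-03,  1.00856079e-05]), 'tool_pos': array([ 0.2647202 , -0.59303993,  0.2303712 ]), 'ee_rot': array([[ 9.13114789e-01,  4.07701736e-01, -8.22684478e-04],
       [ 4.07702547e-01, -9.13113508e-01,  1.53438206e-03],
       [-1.25634078e-04, -1.73647751e-03, -9.99998484e-01]]), 'contact_force': array([-0.75571309, -0.22809441, -0.11525145]), 'ft_torque': array([ 0.07515317, -0.03463732, -0.01516855]), 'width': 1.003516811473443}
0.0187
```

View pics/top0.png

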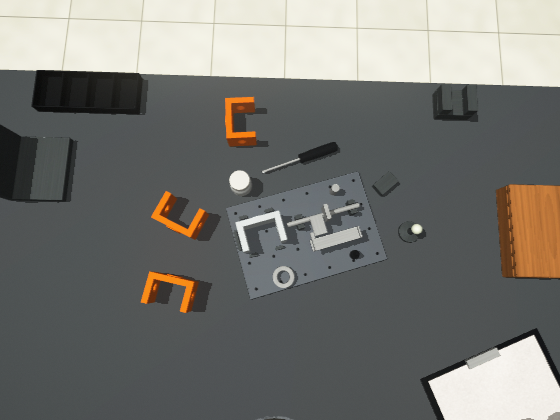

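View pics/side0.png

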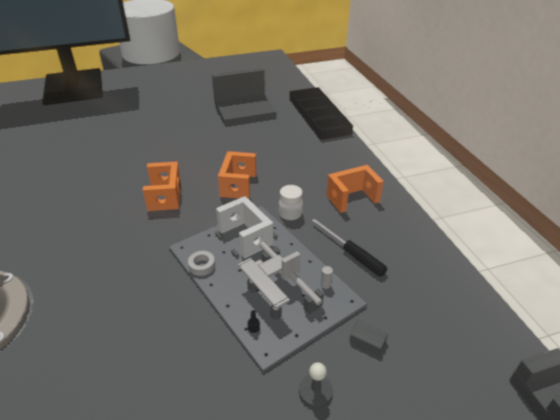

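The top view shows the grey fixture plate, with corners near (226,209), (359,173), (386,259) and (251,299). The silver casting is at (262,228), the thumb plate at (327,211), the catch bar at (336,238) and the pin gauge at (336,188). The probe tip is at (354,255) and the ring at (284,277). The three clevises at (240,122), (180,215) and (170,291) are orange look-alikes; the grey one on the plate is the casting. Next I measure by colour and height.

```bash
cat > h.py <<'E'
import numpy as np, cv2
from workcell import calibration
def cloud(n,d):
    c=calibration(n); f=210/np.tan(np.radians(c['vertical_fov']/2))
    v,u=np.mgrid[:420,:560]; r=np.dstack([(u-c['cx'])/f,(v-c['cy'])/f,np.ones_like(u)])
    R=r@c['attitude'].T
    return c['eye']+R*d[...,None], R, c['eye']
def onplane(n,uv,z):
    c=calibration(n); f=210/np.tan(np.radians(c['vertical_fov']/2))
    uv=np.atleast_2d(uv).astype(float)
    r=np.c_[(uv[:,0]-c['cx'])/f,(uv[:,1]-c['cy'])/f,np.ones(len(uv))]@c['attitude'].T
    return c['eye']+r*((z-c['eye'][2])/r[:,2])[:,None]
E
python3 - <<'E'
from h import *
for n in("top","side"):
    z=np.load(n+"0.npz"); p,d=z['p'],z['d']; P,R,e=cloud(n,d); ok=d>0
    print(n,"table z",np.median(P[...,2][ok&(abs(P[...,2])<.03)]))
    reg=ok&(abs(P[...,0]-.45)<.25)&(abs(P[...,1]+.07)<.25)
    zz=P[...,2]
    m=(reg&(zz>.006)&(zz<.09)).astype(np.uint8)
    k,l,s,_=cv2.connectedComponentsWithStats(m)
    i=1+np.argmax(s[1:,4]); big=l==i
    q=P[big]; r=cv2.minAreaRect(q[:,:2].astype(np.float32)*1000); print("plate",r,s[i])
    th=np.radians(r[2])
    for nm,a,b in(("bar",.058,.068),("tall",.074,.09)):
        mm=(big&(zz>a)&(zz<b)).astype(np.uint8)
        k,l,s,c=cv2.connectedComponentsWithStats(mm)
        for j in range(1,k):
            if s[j,4]>8:
                w=P[l==j]; print(nm,s[j],w.mean(0).round(4),cv2.minAreaRect(w[:,:2].astype(np.float32)*1000))
    x,y,w,h=(215,160,180,150) if n=="top" else (160,180,210,180)
    cv2.imwrite(f"pics/{n}crop.png",cv2.resize(p[y:y+h,x:x+w,::-1],None,fx=4,fy=4,interpolation=cv2.INTER_CUBIC)[:600,:800])
E
```

```text
top table z 0.0010071756502284535
plate ((533.69140625, -63.291839599609375), (230.15501403808594, 345.25128173828125), 17.515005111694336) [  226   171   161   128 13055]
bar [310 226  52  26 621] [ 0.5163 -0.1287  0.0644] ((516.392578125, -128.89158630371094), (27.988845825195312, 120.0707778930664), 17.528013229370117)
tall [323 204   9  16  79] [ 0.5753 -0.1054  0.0833] ((575.957763671875, -105.96004486083984), (34.99150848388672, 10.339776039123535), 17.0512638092041)
side table z 0.0005064946525290548
plate ((528.108154296875, -40.602264404296875), (231.0674591064453, 396.21221923828125), 17.35777473449707) [  169   195   198   176 17003]
bar [216 203  46  20 160] [0.5257 0.0688 0.0629] ((532.1176147460938, 66.62234497070312), (46.07353973388672, 100.34971618652344), 56.39270782470703)
bar [239 223  34  18 116] [ 0.5426 -0.0053  0.063 ] ((545.322509765625, -4.418712615966797), (71.05181121826172, 14.113892555236816), 8.386415481567383)
bar [238 258  51  51 902] [ 0.5186 -0.1336  0.0637] ((518.0759887695312, -129.64300537109375), (29.595853805541992, 120.87738037109375), 17.817686080932617)
bar [281 260  19  12  70] [ 0.5767 -0.111   0.0624] ((578.7115478515625, -110.69425964355469), (36.79452133178711, 9.334314346313477), 4.737534523010254)
tall [281 251  19  15 144] [ 0.5768 -0.109   0.0814] ((577.6222534179688, -107.3683090209961), (35.93876266479492, 11.625381469726562), 19.085735321044922)
```

View pics/topcrop.png

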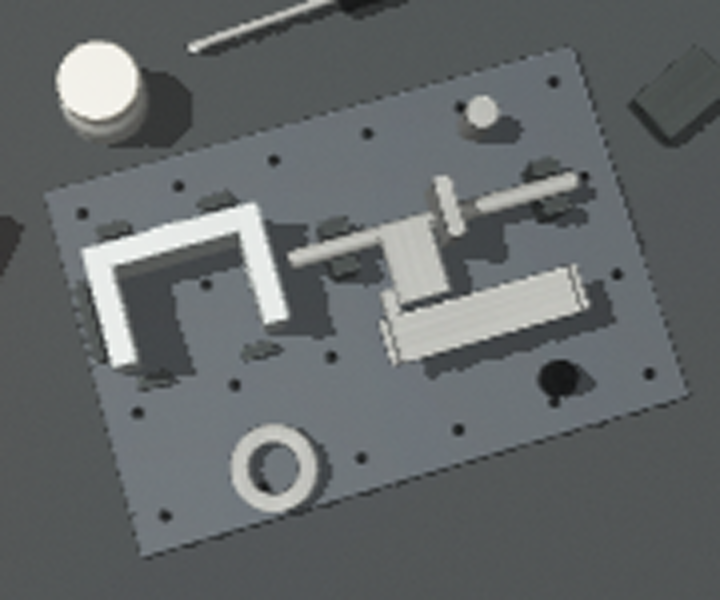

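Plate fit: 230 x 345 mm at 17.5°, which matches the given size. The bar top measures 28 x 120 mm at z 0.064, where the fixture pose predicts it. The thumb plate is 35 x 10 mm at z 0.083. The fixture origin is about (0.547, -0.104), with its y axis pointing to (-0.301, 0.954). I'll move the tool above the start point at fixture (-4, -42).

Call:
servo_tool(rot=[[0,0,-1],[0,0,-1],[0,0,-1],[0,0,-1],[0,0,-1],[0,0,-1],[0,0,-1],[0,0,-1],[0,0,-1],[0,0,-1],[0,0,-1],[0,0,-1]], translation=[[0.7475,-0.483,0],[0.7475,-0.483,0],[0.7475,-0.483,0],[0.7475,-0.483,0],[0.7475,-0.483,0],[0.7475,-0.483,0],[0.7475,-0.483,0],[0.7475,-0.483,0],[0.7475,-0.483,0],[0.7475,-0.483,0],[0.7475,-0.483,0],[0.7475,-0.483,0]], gripper=[0.18,0.18,0.18,0.18,0.18,0.18,0.18,0.18,0.18,0.18,0.18,0.18])

```text
t: 1.1
tool_pos: [0.5382, -0.1728, 0.2311]
ee_rot: [[0.104, 0.995, -0.0], [0.995, -0.104, -0.0], [-0.0, -0.0, -1.0]]
contact_force: [0.3, 0.2, 0.7]
width: 0.589
```

Call:
servo_tool(rot=[[0,0,-0.39],[0,0,-0.39],[0,0,-0.39],[0,0,-0.39],[0,0,-0.39],[0,0,-0.39]], translation=[[0.0485,0.025,0.1],[0.0485,0.025,0.1],[0.0485,0.025,0.1],[0.0485,0.025,0.1],[0.0485,0.025,0.1],[0.0485,0.025,0.1]], gripper=[0.18,0.18,0.18,0.18,0.18,0.18])

```text
t: 1.6
tool_pos: [0.5556, -0.1473, 0.171]
ee_rot: [[-0.299, 0.954, -0.001], [0.954, 0.299, 0.0], [0.0, -0.001, -1.0]]
contact_force: [-0.5, -0.2, -0.0]
width: 0.591
```

```bash
python3 - <<'E'
from h import *
from workcell import telemetry, snapshot
s=telemetry.state(); print(s['tool_pos'],s['ee_rot'][:2,1],np.degrees(np.arctan2(s['ee_rot'][1,1],s['ee_rot'][0,1])),s['width'],s['contact_force'],s['q'])
p,d=snapshot("side"); P,_,_=cloud("side",d); cv2.imwrite("pics/side1.png",cv2.resize(p[120:345,130:430,::-1],None,fx=2.6,fy=2.6,interpolation=cv2.INTER_CUBIC))
np.savez("side1.npz",p=p,d=d)
a=np.radians(17.5);R=np.array([[np.cos(a),-np.sin(a)],[np.sin(a),np.cos(a)]])
F=(P[...,:2]-[.5472,-.1041])@R
z=P[...,2]; m=(d>0)&(abs(F[...,0])<.09)&(abs(F[...,1]+.045)<.035)&(z>.1)
for lo in np.arange(.155,.23,.01):
    k=m&(z>lo)&(z<lo+.01)
    if k.sum()>3: 
        f=F[k]; l=f[f[:,0]<-.004]; r=f[f[:,0]>=-.004]; print(round(lo,3),k.sum(),[(x.min(0).round(4),x.max(0).round(4)) for x in(l,r) if len(x)])
print(z[m].min())
E
```

```text
[ 0.55555108 -0.14733338  0.17099289] [0.95435251 0.29868215] 17.378469516424776 0.590687728749202 [-0.53788864 -0.23159113 -0.03857208] [ 0.54481259  0.34444763 -0.44704662  1.78006038  0.16853912  1.05537766
  0.34046858]
0.165 7 [(array([-0.0353, -0.0493]), array([-0.0353, -0.0493])), (array([ 0.0211, -0.0503]), array([ 0.0215, -0.034 ]))]
0.175 84 [(array([-0.0429, -0.0549]), array([-0.0292, -0.0387])), (array([ 0.0196, -0.0553]), array([ 0.033 , -0.0335]))]
0.185 120 [(array([-0.0442, -0.0555]), array([-0.0312, -0.0364])), (array([ 0.0193, -0.0558]), array([ 0.0344, -0.0332]))]
0.195 133 [(array([-0.0439, -0.0551]), array([-0.0312, -0.0359])), (array([ 0.0197, -0.0556]), array([ 0.0344, -0.0331]))]
0.205 111 [(array([-0.0452, -0.0562]), array([-0.03  , -0.0457])), (array([ 0.0195, -0.0555]), array([ 0.0341, -0.0317]))]
0.215 181 [(array([-0.0613, -0.0573]), array([-0.0292, -0.0321])), (array([ 0.0209, -0.0581]), array([ 0.0523, -0.0331]))]
0.225 305 [(array([-0.0638, -0.0572]), array([-0.027 , -0.0308])), (array([ 0.0165, -0.0585]), array([ 0.0547, -0.0328]))]
0.17389546281612422
```

View pics/side1.png

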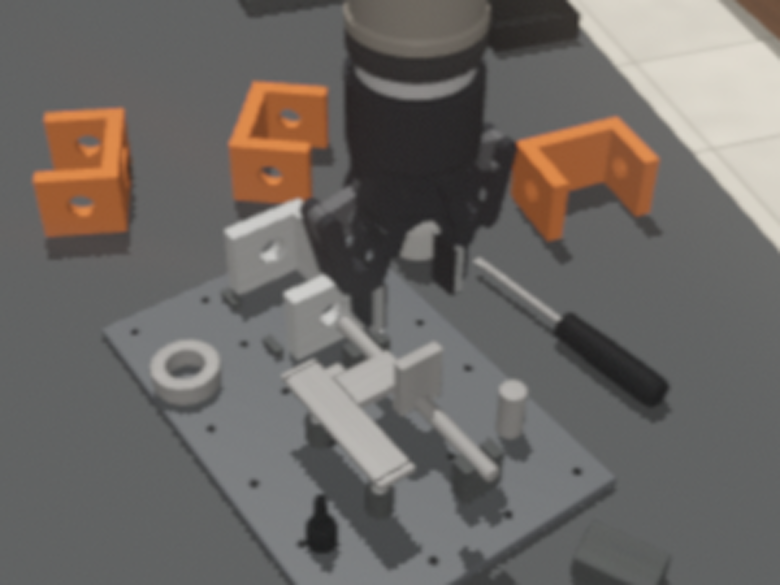

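The side view shows the open fingers above and behind the mechanism. The depth puts them at fixture x -37 and +27, with tips 4 to 5 mm above the TCP. Both are well placed, so I descend.

Call:
servo_tool(rot=[[0,0,0],[0,0,0],[0,0,0],[0,0,0],[0,0,0],[0,0,0]], translation=[[0,0,0.06],[0,0,0.12],[0,0,0.17],[0,0,0.175],[0,0,0.175],[0,0,0.175]], gripper=[0.18,0.18,0.18,0.18,0.18,0.18])

```text
t: 2.15
tool_pos: [0.557, -0.1475, 0.0678]
ee_rot: [[-0.299, 0.954, 0.002], [0.954, 0.299, -0.001], [-0.001, 0.002, -1.0]]
contact_force: [0.2, -0.4, 0.6]
width: 0.594
```

Call:
servo_tool(rot=[[0,0,0],[0,0,0],[0,0,0],[0,0,0],[0,0,0],[0,0,0]], translation=[[0,0,0.005],[0,0,0.01],[0,0,0.015],[0,0,0.02],[0,0,0.02],[0,0,0.02]], gripper=[0.18,0.18,0.18,0.18,0.18,0.18])

```text
t: 2.65
tool_pos: [0.5574, -0.1476, 0.0555]
ee_rot: [[-0.3, 0.954, 0.003], [0.954, 0.3, -0.001], [-0.002, 0.003, -1.0]]
contact_force: [0.9, -0.8, 5.4]
width: 0.588
```

Call:
servo_tool(rot=[[0,0,0],[0,0,0],[0,0,0],[0,0,0],[0,0,0]], translation=[[0,0,0.004],[0,0,0.008],[0,0,0.012],[0,0,0.012],[0,0,0.012]], gripper=[0.18,0.18,0.18,0.18,0.18])

```text
t: 3.07
tool_pos: [0.5574, -0.1476, 0.049]
ee_rot: [[-0.3, 0.954, 0.003], [0.954, 0.3, -0.001], [-0.002, 0.003, -1.0]]
contact_force: [0.6, -0.6, 8.5]
width: 0.593
```

Call:
servo_tool(rot=[[0,0,0],[0,0,0],[0,0,0],[0,0,0]], translation=[[0,0,0.003],[0,0,0.004],[0,0,0.004],[0,0,0.004]], gripper=[0.18,0.18,0.18,0.18])

```text
t: 3.4
tool_pos: [0.5575, -0.1477, 0.0486]
ee_rot: [[-0.3, 0.954, 0.002], [0.954, 0.3, -0.002], [-0.003, 0.002, -1.0]]
contact_force: [-4.5, 1.1, 22.7]
width: 0.591
```

The catch is on its stop: z has stalled and the force rose to 22 N. Now I slide towards fixture +y.

Call:
servo_tool(rot=[[0,0,0],[0,0,0],[0,0,0],[0,0,0],[0,0,0],[0,0,0],[0,0,0],[0,0,0],[0,0,0]], translation=[[0.005,0,0],[0.01,0,0],[0.015,0,0],[0.02,0,0],[0.025,0,0],[0.03,0,0],[0.035,0,0],[0.04,0,0],[0.04,0,0]], gripper=[0.18,0.18,0.18,0.18,0.18,0.18,0.18,0.18,0.18])

```text
t: 4.15
tool_pos: [0.5535, -0.1314, 0.049]
ee_rot: [[-0.298, 0.954, 0.011], [0.954, 0.299, -0.01], [-0.013, 0.007, -1.0]]
contact_force: [2.6, -9.5, 15.0]
width: 0.586
```

Call:
servo_tool(rot=[[0,0,0],[0,0,0],[0,0,0],[0,0,0],[0,0,0],[0,0,0],[0,0,0],[0,0,0],[0,0,0]], translation=[[0.005,0,0.001],[0.01,0,0.001],[0.015,0,0.001],[0.02,0,0.001],[0.025,0,0.001],[0.03,0,0.001],[0.035,0,0.001],[0.04,0,0.001],[0.04,0,0.001]], gripper=[0.18,0.18,0.18,0.18,0.18,0.18,0.18,0.18,0.18])

```text
t: 4.9
tool_pos: [0.547, -0.1103, 0.049]
ee_rot: [[-0.297, 0.955, 0.012], [0.955, 0.298, -0.012], [-0.015, 0.008, -1.0]]
contact_force: [2.6, -14.2, 19.3]
width: 0.592
```

Call:
servo_tool(rot=[[0,0,0],[0,0,0],[0,0,0],[0,0,0],[0,0,0],[0,0,0],[0,0,0],[0,0,0]], translation=[[0.005,0,0],[0.01,0,0],[0.015,0,0],[0.02,0,0],[0.025,0,0],[0.03,0,0],[0.03,0,0],[0.03,0,0]], gripper=[0.18,0.18,0.18,0.18,0.18,0.18,0.18,0.18])

```text
t: 5.57
tool_pos: [0.5417, -0.0932, 0.0489]
ee_rot: [[-0.297, 0.955, 0.012], [0.955, 0.298, -0.012], [-0.015, 0.007, -1.0]]
contact_force: [2.7, -15.1, 19.2]
width: 0.593
```

Call:
servo_tool(rot=[[0,0,0],[0,0,0],[0,0,0],[0,0,0],[0,0,0]], translation=[[0.004,0,0],[0.007,0,0],[0.009,0,0],[0.009,0,0],[0.009,0,0]], gripper=[0.18,0.18,0.18,0.18,0.18])

```text
t: 5.98
tool_pos: [0.5408, -0.0903, 0.0489]
ee_rot: [[-0.295, 0.955, 0.013], [0.955, 0.296, -0.014], [-0.017, 0.008, -1.0]]
contact_force: [4.7, -18.2, 17.5]
width: 0.595
```

Call:
servo_tool(rot=[[0,0,0],[0,0,0],[0,0,0],[0,0,0]], translation=[[0.003,0,0.0005],[0.005,0,0.0005],[0.005,0,0.0005],[0.005,0,0.0005]], gripper=[0.18,0.18,0.18,0.18])

```text
t: 6.32
tool_pos: [0.5408, -0.0901, 0.049]
ee_rot: [[-0.293, 0.956, 0.015], [0.956, 0.293, -0.017], [-0.02, 0.009, -1.0]]
contact_force: [7.7, -23.4, 16.2]
width: 0.589
```

```bash
cat > bolt.py <<'E'
import sys
from h import *
from workcell import snapshot, telemetry
a=np.radians(17.5);R=np.array([[np.cos(a),-np.sin(a)],[np.sin(a),np.cos(a)]])
t=sys.argv[1]
for n in ("side","top"):
    p,d=snapshot(n); P,_,_=cloud(n,d)
    o=[.5465,-.1038] if n=="top" else [.548,-.1045]
    F=(P[...,:2]-o)@R*1000; z=P[...,2]*1000
    k=(d>0)&(abs(F[...,0]-28)<19)&(F[...,1]>-40)&(F[...,1]<45)&(z>78)&(z<88)&(p.min(2)>90)
    print(n,"plate px",k.sum(),F[k].mean(0) if k.any() else None, "z",z[k].max() if k.any() else None)
    b=(d>0)&(abs(F[...,0]+36)<11)&(F[...,1]>-70)&(F[...,1]<40)&(z>45)&(z<70)&(p.min(2)>90)
    print("  bar px",b.sum(),"z",np.median(z[b]) if b.any() else None)
    c=(d>0)&(F[...,1]>60)&(z>64)&(z<76)&(p.min(2)>150); print("  casting top",F[c].mean(0),c.sum())
    if n=="side": cv2.imwrite(f"pics/side{t}.png",cv2.resize(p[150:330,160:400,::-1],None,fx=3.2,fy=3.2,interpolation=cv2.INTER_CUBIC))
    np.savez(f"{n}{t}.npz",p=p,d=d)
s=telemetry.state(); print(s['t'],s['tool_pos'],s['contact_force'])
E
python3 bolt.py 2
python3 - <<'E'
from h import *
a=np.radians(17.5);R=np.array([[np.cos(a),-np.sin(a)],[np.sin(a),np.cos(a)]])
for n in("side","top"):
    z=np.load(n+"0.npz");p,d=z['p'],z['d'];P,_,_=cloud(n,d); o=[.5465,-.1038] if n=="top" else [.548,-.1045]
    F=(P[...,:2]-o)@R*1000; z=P[...,2]*1000
    k=(d>0)&(abs(F[...,0]-28)<19)&(F[...,1]>-40)&(F[...,1]<45)&(z>78)&(z<88)&(p.min(2)>90)
    c=(d>0)&(F[...,1]>60)&(z>64)&(z<76)&(p.min(2)>150)
    print("start",n,k.sum(),F[k].mean(0),F[c].mean(0),c.sum())
E
```

```text
side plate px 65 [18.83730091 28.06778996] z 87.93907469277795
  bar px 556 z 52.01105548917417
  casting top [ 29.74134117 186.73462527] 149
top plate px 13 [40.18134311 34.70838152] z 87.91688733185299
  bar px 51 z 52.67734602419372
  casting top [ 48.26607408 147.86504738] 636
6.4167 [ 0.54078007 -0.09014744  0.04895617] [  6.41035102 -22.81241324  17.13967674]
start side 117 [ 26.85799162 -12.57635168] [ 38.26941969 142.53693835] 522
start top 68 [ 27.27320215 -10.70209054] [ 47.87278999 147.9609317 ] 635
```

View pics/side2.png

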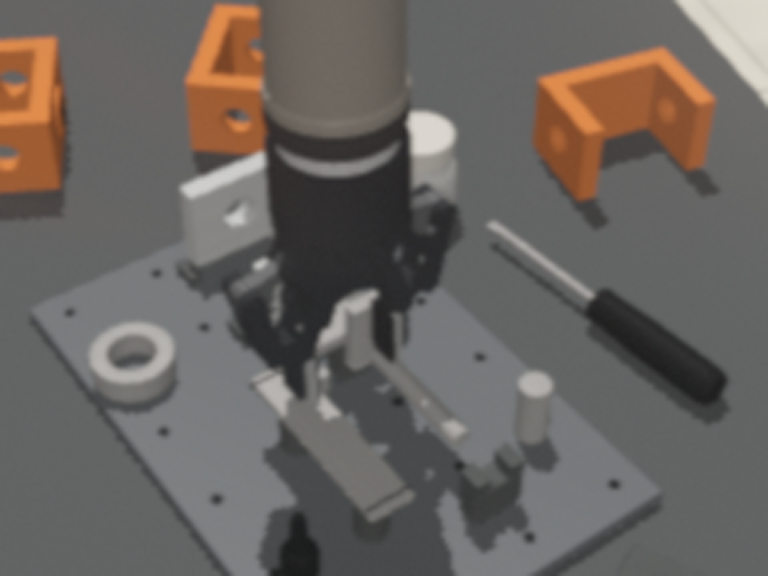

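The picture shows the thumb plate pushed forward with a finger behind it at (355,330), and the other finger on the bar, which is down at z 52 mm. The bolt has stalled and the lateral force rose from 15 to 24 N with no motion, so it is on its stop. I ease the push, lift to let the catch rise, and then back away.

Call:
servo_tool(rot=[[0,0,0],[0,0,0],[0,0,0],[0,0,0],[0,0,0],[0,0,0],[0,0,0],[0,0,0],[0,0,0]], translation=[[-0.006,0,0],[-0.012,0,0],[-0.012,0,-0.008],[-0.012,0,-0.016],[-0.012,0,-0.024],[-0.013,0,-0.032],[-0.013,0,-0.036],[-0.013,0,-0.036],[-0.013,0,-0.036]], gripper=[0.18,0.18,0.18,0.18,0.18,0.18,0.18,0.18,0.18])

```text
t: 7.17
tool_pos: [0.5356, -0.0913, 0.065]
ee_rot: [[-0.294, 0.956, 0.0], [0.956, 0.294, -0.008], [-0.008, -0.002, -1.0]]
contact_force: [1.9, -12.3, -3.8]
width: 0.593
```

Call:
servo_tool(rot=[[0,0,0],[0,0,0],[0,0,0],[0,0,0],[0,0,0],[0,0,0],[0,0,0],[0,0,0],[0,0,0],[0,0,0],[0,0,0],[0,0,0]], translation=[[-0.01,0,0],[-0.02,0,0],[-0.03,0,0],[-0.04,0,0],[-0.05,0,0],[-0.05,0,-0.05],[-0.05,0,-0.1],[-0.05,0,-0.15],[-0.1,0,-0.2],[-0.15,0,-0.25],[-0.2,0,-0.25],[-0.25,0,-0.25]], gripper=[0.18,0.18,0.18,0.18,0.18,0.18,0.18,0.18,0.18,0.18,0.18,0.18])

```text
t: 8.17
tool_pos: [0.5828, -0.2285, 0.2186]
ee_rot: [[-0.301, 0.954, 0.005], [0.954, 0.301, -0.002], [-0.004, 0.004, -1.0]]
contact_force: [0.6, 0.3, -0.6]
width: 0.594
```

```bash
python3 bolt.py 3
```

```text
side plate px 111 [27.27603692 30.76299951] z 86.6651839850493
  bar px 609 z 63.93590487294831
  casting top [ 39.54090611 143.23932731] 534
top plate px 67 [27.9821484  32.29933052] z 87.71349839985498
  bar px 451 z 64.6862474122537
  casting top [ 48.79913505 148.14572892] 639
8.2667 [ 0.58083532 -0.23393833  0.21545578] [-0.42776286 -0.69130263  0.30266507]
```

View pics/side3.png

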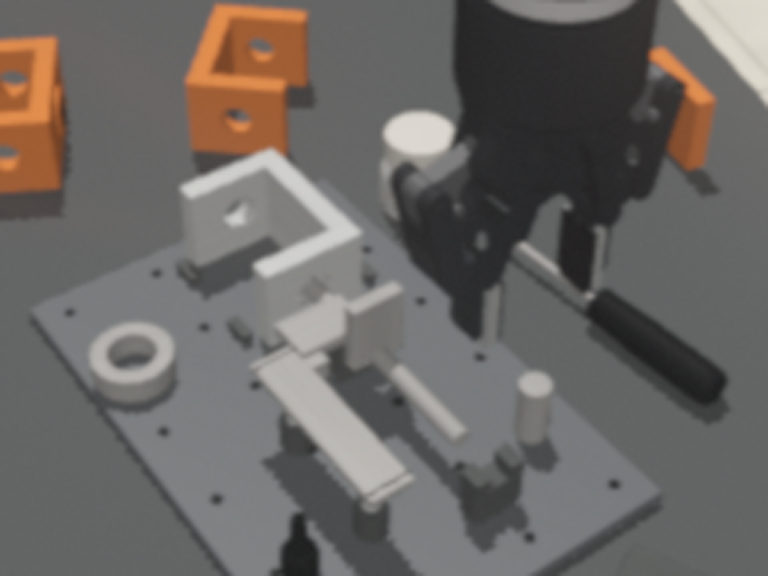

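```bash
python3 - <<'E'
import numpy as np, cv2
for n,w in(("top",dict(casting=(232,205,58,48),ring=(268,262,30,30))),("side",dict(ring=(185,245,35,35),pin=(318,262,18,30),castleft=(215,198,30,30)))):
    a,b=[cv2.cvtColor(np.load(f"{n}{i}.npz")['p'],cv2.COLOR_RGB2GRAY).astype(np.float32) for i in(0,3)]
    for k,(x,y,W,H) in w.items(): print(n,k,cv2.phaseCorrelate(a[y:y+H,x:x+W].copy(),b[y:y+H,x:x+W].copy()), abs(a-b)[y:y+H,x:x+W].mean())
E
```

```text
top casting ((0.06807061725384855, -0.052163883923501686), 0.8198577867613899) 2.4306753
top ring ((0.004424931176394864, -0.035725289601318266), 0.9934357761674457) 1.5655556
side ring ((0.024315023948602743, -0.008091354290460373), 1.0158990753101713) 6.147755
side pin ((-0.015434288874949686, -0.04859310449704246), 1.0035277910806515) 5.7074075
side castleft ((-0.00973494189791424, -0.03251194819980441), 1.0014719324641757) 6.3144445
```

The casting, ring and pin have shifted less than 0.1 px. The bar is back up at 64 mm and the robot is clear, so I hand in.

```bash
python3 -c "
from workcell import arm
print(arm.hand_in())"
```

```text
the job is handed in; nothing more can be done
None
```

The casting should be locked in, and the job is handed in at about 8.3 s. `hand_in` gives no verdict.

**What I did:** I pressed the catch bar down onto its stop with one fingertip, at about 16–20 N. Keeping it down, I slid along the bar and pushed the thumb plate with the other fingertip until it stopped. There the side force rose from about 15 to 24 N with no further motion. I then eased the push, lifted the fingers so the catch could rise, and moved away.

**Last checks:**
- **Catch:** the bar top reads 63.9 mm in the side view and 64.7 mm in the top view, so it is fully up (64 mm). It read about 52 mm during the push.
- **Bolt:** both cameras show it moved about 43 mm from its start. That puts its travel at about 46 mm (side) and 47 mm (top), against 47 mm fully home.
- **Surroundings:** the casting, ring gauge and pin gauge moved less than 0.1 px between the first and last pictures. I did not check the other loose things by number.
- **Robot:** nothing was touching it and the contact force was near zero.

**Disagreements:** the two cameras differ by about 1.5 mm on the bolt position, which is within calibration. A rough depth average of the casting top shifted by about 1 mm. I put that down to noise, because the more precise image comparison showed no movement.

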